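Set the saucepan's plate to simmer

ROBOT

A 6-joint arm with a two-finger parallel gripper is mounted at the origin on the work surface. World frame = base frame: x ahead of the robot, y to its left, z up, the work surface at z = 0. Lengths are in mm, angles in degrees, forces in N, time in s.
With the tool pointing down it reaches from about 300 to 775 mm from the base axis. Payload 14.6 kg.
Tool frame: the origin (TCP) lies between the finger pads, 19 mm behind the fingertips; this is the grasp point; z points along the fingers, y is the line along which they close (so a half turn about z gives the same grasp; the last joint's range is limited). The gripper opens to 85 mm and grips with 20 to 120 N. Pads are 22 mm wide; open, the fingers measure 114 mm over their backs; the gripper's body (76 mm by 85 mm) begins 54 mm behind the grasp point. The pads swing forward as they close: fully open they stand 13 mm farther back than shut.
Start: joints at [-69.362, 17.183, 87.147, -0, 75.671, -3.816], TCP at [227.67, -500.655, 249.981] pointing down, gripper open.
Joint ranges: [-173.82, 173.82], [-45.26, 126.66], [13.44, 144.39], [-59.66, 239.66], [0, 175.72], [-146.38, 146.38]. Speed limits (degrees/s): [127.2, 127.2, 147.25, 180, 180, 180].

INTERFACE

Orientations are given as a 3x3 rotation matrix whose columns are the frame's x, y, z axes.
In Python, from workcell import env, viewer, hand_in gives the robot as it stands.
- The arm moves only by the tool move_arm, never from a script. Its argument "increments" is a list of rows, each an object of numbers: "tx", "ty", "tz": the shift along the tool's x, y, z in mm; "turn": the turn about the tool's z in rad; "grip": the opening, from -1 (shut) to 1 (fully open). In form: [{"tx": .., "ty": .., "tz": .., "turn": .., "grip": ..}, ...]. A call has 1 to 5 rows; each row shifts and turns the commanded pose from where the row before left it, along the tool's axes as they then stand; what a row does not reach is not made up. A row lasts 1/10 s, in which the tool goes at most 50 mm and 8.59 degrees, less where a joint would pass 70% of its speed; a pose out of reach is approached as far as the arm can. A call is refused whole if a number of a shift passes 50 or a number of a turn 0.15, either way. A call with a gripper value outside its range is refused whole. The fingers move at their own pace and stop on an object; the grip force is fixed at half the most. Time passes only in rows, so rows that do not move let the fingers close. It gives the time, the measured TCP pose, the force, the opening and the grip force at its end, in the units of the state.
- env.observe(): the state, without advancing time (a new reading comes with each control period).
- viewer.snapshot(name): name is "scene" or "top" or "wrist"; returns (picture, depth): 480x640x3 uint8, red, green, blue; 480x640 float32, mm along the optical axis (not along the pixel's ray), 0 where there is no reading.
- viewer.camera_info(name): a dict with "fx", "fy", "cx", "cy" (pixels), "R" (3x3) and "t" (3): a world point X has camera coordinates R X + t; the wrist camera has in their place "T_tool_cam" (4x4, takes a point from camera to tool coordinates, whose origin is the TCP and whose axes are the flange's). Camera axes: x right, y down, z forward; pixel columns grow to the right and rows downward; lengths in mm; the calibration is good to about 2 mm. A picture is of the moment at which its call begins: read the wrist's pose just before it. camera_info takes no time and is no camera call.
- hand_in(): hands the job in; it is judged then, once.
The state is a dict: "clock": time; "qpos": joint angles; "dq": joint speeds; "joint_torque": joint torques, N m; "tool_pos": TCP position; "eef_rot": TCP orientation; "force": force on the tool from outside, world axes, zero at the start; "ft_torque": the same for the moment, N m; "width": finger opening in mm; "gripper_force": force on a finger pad.
Only numpy, scipy, OpenCV 4.12 (cv2) and the standard library are available. Lean on these libraries where they do the work, as an engineer would, in place of code of your own. Each camera call takes 0.05 s, during which the arm holds its last target. There are 200 camera calls.

TASK

Turn the knob of the hob plate that carries the tall lidded saucepan to the simmer position, marked with a round dot. The knobs are of the push-to-turn kind: press in, turn (never force a knob that is not pressed in), and let it spring fully out again at the dot. Leave the frying pan's knob as it is, and do not shift the pans or the things beside the hob.

Things in the scene. Friction and masses are not known exactly. Their poses are not given: they have to be found in the camera images.
- left_grip (a point): point on the left knob's axis in the middle of its grip bar (a good TCP for gripping), 42 mm above the panel when the knob is out. z = the axis out of the panel, leaning 30 degrees from vertical towards the hob's front (the robot); x = where the pointer points; y = across the bar. Moves and turns with the knob.
- right_grip (a point): point on the right knob's axis in the middle of its grip bar (a good TCP for gripping), 42 mm above the panel when the knob is out. z = the axis out of the panel, leaning 30 degrees from vertical towards the hob's front (the robot); x = where the pointer points; y = across the bar. Moves and turns with the knob.
- left_knob (a joint): angle of the left knob, rad, growing clockwise seen from above. Eight positions 0.698 (40 degrees) apart, each with a white mark: 0 = off (pointer up the slope, away from the robot; a bar across), 0.698, 1.396, 2.094 (strokes), 2.793 (round dot: simmer), 3.491, 4.189, 4.887 (strokes). Locked within 0.1 of each unless pressed in; turns easily when pressed. Starts at 0, 0.698 or 1.396.
- right_knob (a joint): angle of the right knob, rad, growing clockwise seen from above. Eight positions 0.698 (40 degrees) apart, each with a white mark: 0 = off (pointer up the slope, away from the robot; a bar across), 0.698, 1.396, 2.094 (strokes), 2.793 (round dot: simmer), 3.491, 4.189, 4.887 (strokes). Locked within 0.1 of each unless pressed in; turns easily when pressed. Starts at 4.189 or 4.887.
- left_press (a joint): how far the left knob is pressed in along its axis, m: 0 = fully out (locked), 0.008 = fully in, a hard stop. Spring: about 3 N to start, 7 N at full depth. It turns past the locks only when pressed 7 mm or more; let go between positions it slides into the nearer one and springs out.
- right_press (a joint): how far the right knob is pressed in along its axis, m: 0 = fully out (locked), 0.008 = fully in, a hard stop. Spring: about 3 N to start, 7 N at full depth. It turns past the locks only when pressed 7 mm or more; let go between positions it slides into the nearer one and springs out.
- left_tip (a point): tip of the left knob's pointer, 32 mm from the axis, at the grip's height. Aluminium grip bar 63 mm long, one end pointed with a dark line on top running to it, 18 mm wide, 17 to 52 mm above the panel, on a round steel skirt 68 mm across, 10 to 17 mm above the panel.
- right_tip (a point): tip of the right knob's pointer, 32 mm from the axis, at the grip's height. Aluminium grip bar 63 mm long, one end pointed with a dark line on top running to it, 18 mm wide, 17 to 52 mm above the panel, on a round steel skirt 68 mm across, 10 to 17 mm above the panel.
- hob: two-plate steel hob, fixed, 300 mm deep, 520 wide, 75 high; origin: centre of its underside, x to its back, y to its left. A black panel slopes 30 degrees down from its front top edge towards the robot (115 mm along the slope), with the knobs at x = -200, y = +125 and -125 mm, each in front of its own plate. White marks round each knob, 46 mm from its axis.
- left_plate (a point): centre of the top of the left cooking plate (180 mm across, 83 mm above the worktop)
- right_plate (a point): the same of the right cooking plate
- saucepan: tall lidded steel saucepan, 160 mm across, 105 mm high (133 with the lid's knob), 1.3 kg, black handle to 235 mm along its x (towards the back); origin at the centre of its underside; on one of the plates
- frying_pan: shallow open dark steel frying pan, 196 mm across, 42 mm high, black handle to 260 mm along its x (towards the back); origin at the centre of its underside; on the other plate
- pepper_mill: dark wooden pepper mill, 58 mm across, 172 mm high, standing right of the hob; origin at its foot
- oil_bottle: green glass bottle, 70 mm across, 190 mm high, standing left of the hob; origin at its foot
Mind the look-alikes: they are no part of the job. What is shaped like the oil_bottle but blue or yellow is not meant.

How it is judged (in metres and radians):
At the end, for the whole second after the job is handed in: The saucepan plate's knob is at the dot (2.793 rad, within 0.15), fully out (under 2 mm in) and at rest; the other knob's pointer is within 8 mm of its start; both pans, mill and bottle are upright, at rest, within 20 mm of their start (((horizontal distance between saucepan and left_plate below 0.06 m and value of joint left_knob between 2.64253 and 2.94253 rad and value of joint left_press below 0.002 m and velocity of joint left_knob between -0.2 and 0.2 rad/s and distance of right_tip from where it was at the start of the episode below 0.008 m) or (horizontal distance between saucepan and right_plate below 0.06 m and value of joint right_knob between 2.64253 and 2.94253 rad and value of joint right_press below 0.002 m and velocity of joint right_knob between -0.2 and 0.2 rad/s and distance of left_tip from where it was at the start of the episode below 0.008 m)) and distance of each of saucepan, frying_pan, pepper_mill, oil_bottle from where it was at the start of the episode below 0.02 m and angle between each of saucepan, frying_pan, pepper_mill, oil_bottle's own z axis and vertical below 0.15 rad and linear speed of each of saucepan, frying_pan, pepper_mill, oil_bottle below 0.02 m/s); the robot touches nothing.
It fails at once if a knob is forced past its lock without being pressed in ((value of joint left_press below 0.003 m and (value of joint left_knob between 0.2 and 0.498 rad or value of joint left_knob between 0.898 and 1.196 rad or value of joint left_knob between 1.596 and 1.894 rad or value of joint left_knob between 2.294 and 2.593 rad or value of joint left_knob between 2.993 and 3.291 rad or value of joint left_knob between 3.691 and 3.989 rad or value of joint left_knob between 4.389 and 4.687 rad)) or (value of joint right_press below 0.003 m and (value of joint right_knob between 0.2 and 0.498 rad or value of joint right_knob between 0.898 and 1.196 rad or value of joint right_knob between 1.596 and 1.894 rad or value of joint right_knob between 2.294 and 2.593 rad or value of joint right_knob between 2.993 and 3.291 rad or value of joint right_knob between 3.691 and 3.989 rad or value of joint right_knob between 4.389 and 4.687 rad))).
It fails at once if the frying pan's knob is turned to another position ((horizontal distance between saucepan and left_plate below 0.06 m and distance of right_tip from where it was at the start of the episode above 0.014 m) or (horizontal distance between saucepan and right_plate below 0.06 m and distance of left_tip from where it was at the start of the episode above 0.014 m)).
It fails at once if a pan or a thing beside the hob is shifted by more than 30 mm (distance of any of saucepan, frying_pan, pepper_mill, oil_bottle from where it was at the start of the episode above 0.03 m).
It also fails if it takes over 48 s, if anything falls off the work surface, if the arm or the gripper's body presses on something with over 40 N, if the wrist force passes 120 N, or if a joint passes its speed limit or range.

## Working session

There is one attempt and no reset: what is moved stays moved. The work goes in short steps, Python scripts to look and compute and a tool call to move; the robot and the scene stay as the last step left them, time stands still between calls to the robot, and variables do not carry over. Pictures are saved under pics/ and viewed, at most 10 in all, crops included, and the job is handed in when it is done.

Besides the shell and the picture viewer there is one more tool, called after "Request:" in YAML: its name, and indented under it one key for each argument. move_arm: Moves the arm, as the interface text tells. Its arguments: {"type":"object","properties":{"increments":{"type":"array"}},"required":["increments"]}

```bash
mkdir -p pics; python3 - <<'E'
from workcell import env,viewer
import cv2,numpy as np
for n in("scene","top"):
    p,d=viewer.snapshot(n); cv2.imwrite(f"pics/{n}0.png",p[:,:,::-1]); np.savez(f"pics/{n}0.npz",p=p,d=d)
    c=viewer.camera_info(n); print(n,c)
print(viewer.camera_info("wrist"))
s=env.observe(); print(s)
E
```

```text
scene {'fx': 447.9735997315773, 'fy': 447.9735997315773, 'cx': 319.7386837589761, 'cy': 247.04233946298564, 'R': array([[ 0.72284657,  0.69083531,  0.0154728 ],
       [ 0.55102949, -0.56276207, -0.61616991],
       [-0.41696442,  0.45392228, -0.78746126]]), 't': array([-453.5177914 , -232.05948453, 1329.44558664])}
top {'fx': 453.0459524828335, 'fy': 453.0459524828335, 'cx': 317.9312019633393, 'cy': 236.11971893672015, 'R': array([[-0.0122499 , -0.99978494,  0.0167339 ],
       [-0.98369143,  0.00904605, -0.17963667],
       [ 0.17944667, -0.01866152, -0.98359069]]), 't': array([  13.29249226,  581.40786138, 1000.65351975])}
{'fx': 404.87348344851665, 'fy': 404.87348344851665, 'cx': 321.0283380898127, 'cy': 235.42991053766508, 'T_tool_cam': array([[ 2.06819120e-04, -9.52258050e-01, -3.05294223e-01,
         7.89510209e+01],
       [ 9.99999853e-01,  4.40994589e-05,  5.39889104e-04,
        -1.12275930e+00],
       [-5.00650435e-04, -3.05294290e-01,  9.52257920e-01,
        -1.24469385e+02],
       [ 0.00000000e+00,  0.00000000e+00,  0.00000000e+00,
         1.00000000e+00]])}
{'clock': 0.1, 'qpos': array([-6.93622841e+01,  1.72110220e+01,  8.71782285e+01, -1.87676379e-05,
        7.56692456e+01, -3.81606877e+00]), 'dq': array([ 0.0238049 , -0.06606339, -0.17763273,  0.03709029, -0.0781405 ,
        0.03022589]), 'joint_torque': array([ 8.94997193e-04, -5.44381320e+01, -3.62373304e+01, -4.82637154e-05,
        2.99973362e-03,  6.68570436e-06]), 'tool_pos': array([ 227.60402255, -500.48049144,  249.48069914]), 'eef_rot': array([[ 9.10295449e-01,  4.13959014e-01, -3.60138666e-04],
       [ 4.13959165e-01, -9.10294951e-01,  9.55321274e-04],
       [ 6.76314435e-05, -1.01870731e-03, -9.99999479e-01]]), 'force': array([ 0.255709  , -0.19152795, -0.63717283]), 'ft_torque': array([-0.00990142,  0.02167524, -0.02571877]), 'gripper_force': 0.0, 'width': 85.42975976353907}
```

View pics/scene0.png

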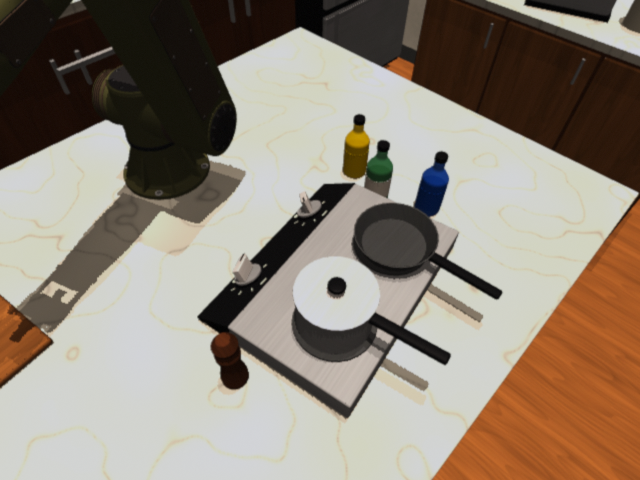

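View pics/top0.png

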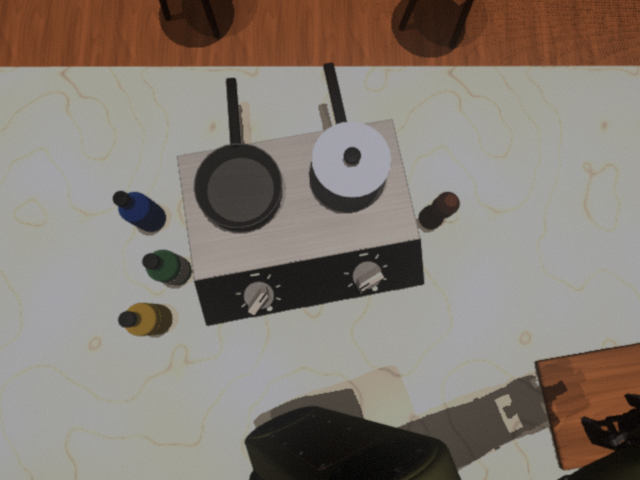

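The top view shows the saucepan at (350,160) on the right plate, so I need the right knob at (368,277). Its bar lies lower-left to upper-right, with the dot below it. The frying pan is on the left at (240,187), and the green bottle is at (165,267), left of the hob.

```bash
cat > h.py <<'E'
import numpy as np
def ray(c,uv,z):
    d=c["R"].T@np.array([(uv[0]-c["cx"])/c["fx"],(uv[1]-c["cy"])/c["fy"],1]); o=-c["R"].T@c["t"]
    return o+d*(z-o[2])/d[2]
def proj(c,X):
    p=c["R"]@np.asarray(X,float)+c["t"]; return np.array([c["fx"]*p[0]/p[2]+c["cx"],c["fy"]*p[1]/p[2]+c["cy"]])
E
python3 - <<'E'
from h import *; import cv2
from workcell import viewer
f=np.load("pics/top0.npz"); p=f["p"]; d=f["d"]; c=viewer.camera_info("top")
m=(p.max(2)<45).astype(np.uint8); m[:225]=0; m[340:]=0; m[:,:190]=0; m[:,430:]=0
m=cv2.morphologyEx(m,cv2.MORPH_CLOSE,np.ones((25,25)))
m=cv2.morphologyEx(m,cv2.MORPH_OPEN,np.ones((7,7)))
n,l,s,_=cv2.connectedComponentsWithStats(m); k=1+s[1:,4].argmax()
cn=cv2.findContours((l==k).astype(np.uint8),0,2)[0][0]
q=cv2.approxPolyDP(cv2.convexHull(cn),6,True)[:,0]; print(q)
q=sorted(q.tolist(),key=lambda a:a[0]); L=sorted(q[:2],key=lambda a:a[1]); R=sorted(q[-2:],key=lambda a:a[1])
uv=[L[0],R[0],L[1],R[1]]; loc=np.array([[-150,260],[-150,-260],[-249.6,260],[-249.6,-260]]); z=[75,75,17.5,17.5]
W=np.array([ray(c,a,b)[:2] for a,b in zip(uv,z)]); print(W.round(1))
for a in uv:
    print(d[int(a[1]),int(a[0])])
lc=loc-loc.mean(0); wc=W-W.mean(0); yaw=np.arctan2((lc[:,0]*wc[:,1]-lc[:,1]*wc[:,0]).sum(),(lc*wc).sum())
Rz=np.array([[np.cos(yaw),-np.sin(yaw)],[np.sin(yaw),np.cos(yaw)]]); t=W.mean(0)-Rz@loc.mean(0)
print("yaw",np.degrees(yaw),"t",t,"res",(W-loc@Rz.T-t).round(1))
a=np.array([-.5,0,.866]); 
for y in(-125,125):
    b=np.array([-200,y,75-50*np.tan(np.pi/6)])
    for h in(0,17,42): 
        X=b+a*h; X[:2]=Rz@X[:2]+t; print(y,h,X.round(1),[proj(viewer.camera_info(n),X).round(1) for n in("top","scene")])
big=cv2.resize(p[240:320,200:430,::-1],None,fx=3.4,fy=3.4,interpolation=cv2.INTER_CUBIC); cv2.imwrite("pics/crop.png",np.clip(big*1.5,0,255))
E
```

```text
[[420 241]
 [422 283]
 [214 323]
 [206 321]
 [196 278]]
[[ 485.1  280.1]
 [ 564.  -225. ]
 [ 390.6  267.9]
 [ 472.8 -238.7]]
1009.6867
1032.0093
1043.9067
1072.1995
yaw 9.007383287626027 t [675.46940772  52.38230012] res [[-1.5 -5.5]
 [-4.   2.9]
 [ 2.4 -2.2]
 [ 3.2  4.8]]
-125 0 [ 497.5 -102.4   46.1] [array([365.7, 272. ]), array([249.1, 277.8])]
-125 17 [ 489.1 -103.7   60.9] [array([367.2, 275. ]), array([245.5, 272.4])]
-125 42 [ 476.8 -105.7   82.5] [array([369.4, 279.6]), array([240.2, 264.3])]
125 0 [458.4 144.5  46.1] [array([258.4, 290.2]), array([311.4, 212.8])]
125 17 [450.  143.2  60.9] [array([258.2, 293.5]), array([308.8, 207.5])]
125 42 [437.6 141.2  82.5] [array([257.9, 298.6]), array([304.8, 199.7])][ WARN:0@0.542] global loadsave.cpp:1063 imwrite_ Unsupported depth image for selected encoder is fallbacked to CV_8U.
```

View pics/crop.png

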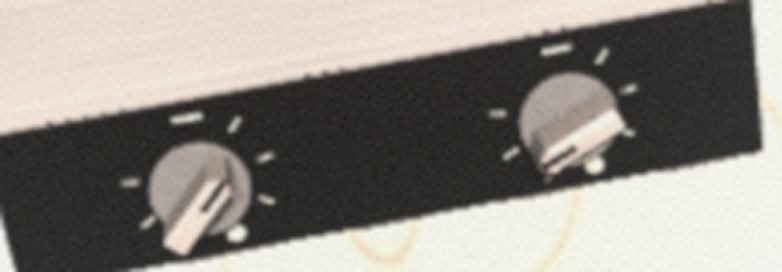

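The right knob's dark pointer line is at the lower-left end of its bar. That matches the stroke at (510,153), so it starts at 240° (4.189). The dot is at (595,166). I'll refine the knob centre from the marks.

```bash
cat >> h.py <<'E'
def to_tool(s,target):
    return s["eef_rot"].T@(np.asarray(target)-s["tool_pos"])
E
python3 - <<'E'
from h import *
from scipy.optimize import least_squares
from workcell import viewer
c=viewer.camera_info("top")
M={0:(556,48),40:(601,56),80:(629,89),120:(629,133),160:(595,166),240:(510,153),280:(497,113)}
def pts(v,h=0):
    x,y,w=v; R=np.array([[np.cos(w),-np.sin(w),0],[np.sin(w),np.cos(w),0],[0,0,1]])
    return [np.array([x,y,46.1])+R@np.array([46*np.cos(t)*.866,-46*np.sin(t),46*np.cos(t)*.5]) for t in np.radians(list(M))]
uv=np.array([(200+(a+.5)/3.4-.5,240+(b+.5)/3.4-.5) for a,b in M.values()])
r=least_squares(lambda v:np.ravel([proj(c,p) for p in pts(v)]-uv),[497,-102,.157])
x,y,w=r.x; print(r.x,np.degrees(w),r.fun.round(1))
a=np.array([-.5*np.cos(w),-.5*np.sin(w),.866]); print("grip",np.array([x,y,46.1])+42*a)
E
```

```text
[ 4.96139230e+02 -1.02517853e+02  1.71049622e-01] 9.800421400008318 [ 0.3  0.6  0.3  0.2 -0.1  0.1 -1.  -0.4 -0.2 -0.5  0.5 -0.1  0.3  0.1]
grip [ 475.44569018 -106.09240465   82.472     ]
```

Request:
move_arm:
  increments:
    - {"tx": 39,"ty": -25.5}
    - {"tx": 39,"ty": -25.5}
    - {"tx": 39,"ty": -25.5}
    - {"tx": 39,"ty": -25.5}
    - {"tx": 39,"ty": -25.5}

```text
invalid input
```

Request:
move_arm:
  increments:
    - {"tx": 39,"ty": -25.5}
    - {"tx": 39,"ty": -25.5}
    - {"tx": 39,"ty": -25.5}
    - {"tx": 39,"ty": -25.5}
    - {"tx": 39,"ty": -25.5}

```text
invalid input
```

Request:
move_arm:
  increments:
    - {"turn": -0.149}
    - {"turn": -0.149}
    - {"turn": -0.149}
    - {"turn": -0.149}
    - {"turn": -0.149}

```text
invalid input
```

Request:
move_arm:
  increments:
    - {"turn": -0.149}
    - {"turn": -0.149}
    - {"turn": -0.149}
    - {"turn": -0.149}
    - {"turn": -0.149}

```text
invalid input
```

Request:
move_arm:
  increments:
    - {"turn": -0.149}
    - {"turn": -0.125}
    - {}
    - {}

```text
invalid input
```

Request:
move_arm:
  increments:
    - {"tx": 39,"ty": -25.5,"tz": 0,"turn": 0,"grip": 1}
    - {"tx": 39,"ty": -25.5,"tz": 0,"turn": 0,"grip": 1}
    - {"tx": 39,"ty": -25.5,"tz": 0,"turn": 0,"grip": 1}
    - {"tx": 39,"ty": -25.5,"tz": 0,"turn": 0,"grip": 1}
    - {"tx": 39,"ty": -25.5,"tz": 0,"turn": 0,"grip": 1}

```text
clock: 0.6
tool_pos: [352.9, -302.1, 249.8]
eef_rot: [[0.91, 0.414, -0.0], [0.414, -0.91, 0.0], [-0.0, -0.0, -1.0]]
force: [0.9, -0.6, 0.2]
width: 85.9
gripper_force: 0.0
```

Request:
move_arm:
  increments:
    - {"tx": 39,"ty": -25.5,"tz": 0,"turn": 0,"grip": 1}
    - {"tx": 39,"ty": -25.5,"tz": 0,"turn": 0,"grip": 1}
    - {"tx": 39,"ty": -25.5,"tz": 0,"turn": 0,"grip": 1}
    - {"tx": 39,"ty": -25.5,"tz": 0,"turn": 0,"grip": 1}
    - {"tx": 39,"ty": -25.5,"tz": 0,"turn": 0,"grip": 1}

```text
clock: 1.1
tool_pos: [477.7, -105.2, 249.9]
eef_rot: [[0.91, 0.414, -0.0], [0.414, -0.91, 0.0], [-0.0, -0.0, -1.0]]
force: [0.7, -0.0, -0.0]
width: 85.3
gripper_force: 0.0
```

Request:
move_arm:
  increments:
    - {"tx": 0,"ty": 0,"tz": 0,"turn": -0.149,"grip": 1}
    - {"tx": 0,"ty": 0,"tz": 0,"turn": -0.149,"grip": 1}
    - {"tx": 0,"ty": 0,"tz": 0,"turn": -0.149,"grip": 1}
    - {"tx": 0,"ty": 0,"tz": 0,"turn": -0.149,"grip": 1}
    - {"tx": 0,"ty": 0,"tz": 0,"turn": -0.149,"grip": 1}

```text
clock: 1.6
tool_pos: [477.0, -107.0, 249.7]
eef_rot: [[0.383, 0.924, -0.001], [0.924, -0.383, 0.0], [-0.0, -0.001, -1.0]]
force: [-0.1, -0.3, 0.0]
width: 85.3
gripper_force: 0.0
```

Request:
move_arm:
  increments:
    - {"tx": 0,"ty": 0,"tz": 0,"turn": -0.149,"grip": 1}
    - {"tx": 0,"ty": 0,"tz": 0,"turn": -0.149,"grip": 1}
    - {"tx": 0,"ty": 0,"tz": 0,"turn": -0.149,"grip": 1}
    - {"tx": 0,"ty": 0,"tz": 0,"turn": -0.149,"grip": 1}
    - {"tx": 0,"ty": 0,"tz": 0,"turn": -0.149,"grip": 1}

```text
clock: 2.1
tool_pos: [477.0, -107.1, 249.7]
eef_rot: [[-0.345, 0.939, -0.001], [0.939, 0.345, 0.0], [0.0, -0.001, -1.0]]
force: [-0.6, 0.3, 0.6]
width: 85.4
gripper_force: 0.0
```

Request:
move_arm:
  increments:
    - {"tx": 0,"ty": 0,"tz": 0,"turn": -0.149,"grip": 1}
    - {"tx": 0,"ty": 0,"tz": 0,"turn": -0.13,"grip": 1}
    - {"tx": 0,"ty": 0,"tz": 0,"turn": 0,"grip": 1}
    - {"tx": 0,"ty": 0,"tz": 0,"turn": 0,"grip": 1}

```text
clock: 2.5
tool_pos: [477.1, -107.1, 249.8]
eef_rot: [[-0.582, 0.813, -0.0], [0.813, 0.582, 0.0], [0.0, -0.0, -1.0]]
force: [0.3, -0.2, -0.4]
width: 85.6
gripper_force: 0.0
```

```bash
python3 - <<'E'
from h import *; import cv2
from workcell import env,viewer
s=env.observe(); p,d=viewer.snapshot("wrist"); cv2.imwrite("pics/w1.png",p[:,:,::-1]); np.savez("pics/w1.npz",p=p,d=d,pos=s["tool_pos"],R=s["eef_rot"])
print(s["qpos"].round(1),s["tool_pos"],np.degrees(np.arctan2(s["eef_rot"][1,0],s["eef_rot"][0,0])),to_tool(s,[475.4,-106.1,82.5]))
c=viewer.camera_info("wrist"); T=c["T_tool_cam"]
for X in([475.4,-106.1,82.5],[496.1,-102.5,46.1]):
    q=np.linalg.inv(T)@np.append(to_tool(s,X),1); print(c["fx"]*q[0]/q[2]+c["cx"],c["fy"]*q[1]/q[2]+c["cy"])
E
```

```text
[-16.9   9.4  96.8   0.   73.9 -52.5] [ 477.06793438 -107.06701136  249.82940081] 125.58611302923482 [  1.71284795  -0.76314522 167.33000105]
318.7221752402226 214.60147853862762
341.5814981268488 213.97630500777134
```

View pics/w1.png

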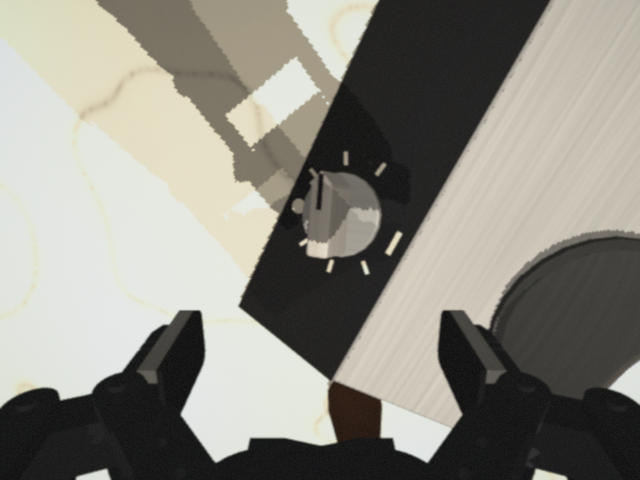

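The bar's top face spans x 308–331 and y 172–258, with the pointer up, so the tool yaw is right. It lies about 4 mm further along tool +y than predicted. I'll go lower and look again.

Request:
move_arm:
  increments:
    - {"tx": 1,"ty": 3,"tz": 40,"turn": 0,"grip": 1}
    - {"tx": 0,"ty": 0,"tz": 40,"turn": 0,"grip": 1}
    - {"tx": 0,"ty": 0,"tz": 25,"turn": 0,"grip": 1}
    - {"tx": 0,"ty": 0,"tz": 0,"turn": 0,"grip": 1}
    - {"tx": 0,"ty": 0,"tz": 0,"turn": 0,"grip": 1}

```text
clock: 3.05
tool_pos: [479.3, -104.6, 145.8]
eef_rot: [[-0.584, 0.812, 0.0], [0.812, 0.584, -0.0], [-0.0, 0.0, -1.0]]
force: [-0.0, 0.0, 0.1]
width: 85.5
gripper_force: 0.0
```

```bash
python3 - <<'E'
from h import *; import cv2
from workcell import env,viewer
s=env.observe(); p,d=viewer.snapshot("wrist"); cv2.imwrite("pics/w2.png",p[:,:,::-1]); np.savez("pics/w2.npz",p=p,d=d,pos=s["tool_pos"],R=s["eef_rot"])
w=np.radians(9.6); g=np.array([475.4,-106.1,82.5]); top=g+10*np.array([-.5*np.cos(w),-.5*np.sin(w),.866])
print(s["tool_pos"],to_tool(s,g),to_tool(s,top))
c=viewer.camera_info("wrist"); T=c["T_tool_cam"]
q=np.linalg.inv(T)@np.append(to_tool(s,top),1); print(q,c["fx"]*q[0]/q[2]+c["cx"],c["fy"]*q[1]/q[2]+c["cy"])
u,v=int(c["fx"]*q[0]/q[2]+c["cx"]),int(c["fy"]*q[1]/q[2]+c["cy"])
print(d[v,u-40:u+60:5].round(0)); print(p[v,u-40:u+60:5].max(1))
E
```

```text
[ 479.29024139 -104.60026693  145.79482833] [ 1.06310485 -4.04213011 63.29415031] [ 3.26354301 -8.53016571 54.63324918]
[ -9.46123562  17.50872411 193.76574678   1.        ] 301.259088424867 272.0143855422398
[270. 268. 264. 264. 263. 260. 239. 237. 196. 195. 193. 192. 191. 190.
 193. 199. 203. 210. 216. 221.]
[ 27  18  24  23  20  18  84  97 116 114 118 121 123 123 102  98 101 100
  98  90]
```

View pics/w2.png

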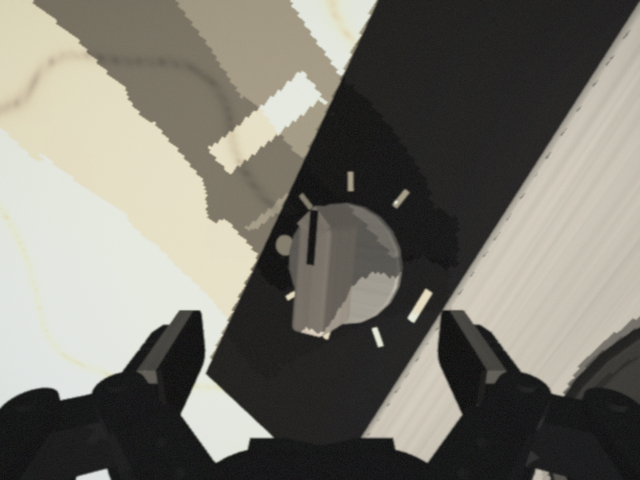

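The bar's top face spans about x 297–328 at row 270, so the TCP is centred to within 1 mm. The dark line from (315,210) to (310,265) calls for about +0.05 rad of turn. I'll descend to about 8 mm above the grip point and close.

Request:
move_arm:
  increments:
    - {"tx": 2,"ty": 0,"tz": 20,"turn": 0.05,"grip": 1}
    - {"tx": 0,"ty": 0,"tz": 20,"turn": 0,"grip": 1}
    - {"tx": 0,"ty": 0,"tz": 15,"turn": 0,"grip": 1}
    - {"tx": 0,"ty": 0,"tz": 0,"turn": 0,"grip": 1}
    - {"tx": 0,"ty": 0,"tz": 0,"turn": 0,"grip": 1}

```text
clock: 3.6
tool_pos: [478.5, -103.1, 91.5]
eef_rot: [[-0.544, 0.839, 0.002], [0.839, 0.544, -0.001], [-0.001, 0.001, -1.0]]
force: [0.4, 0.2, 0.1]
width: 85.3
gripper_force: 0.0
```

Request:
move_arm:
  increments:
    - {"tx": 0,"ty": 0,"tz": 0,"turn": 0,"grip": -0.1}
    - {"tx": 0,"ty": 0,"tz": 0,"turn": 0,"grip": -0.1}
    - {"tx": 0,"ty": 0,"tz": 0,"turn": 0,"grip": -0.1}
    - {"tx": 0,"ty": 0,"tz": 0,"turn": 0,"grip": -0.1}

```text
clock: 4.0
tool_pos: [477.9, -102.9, 90.3]
eef_rot: [[-0.544, 0.839, 0.0], [0.839, 0.544, -0.0], [-0.0, 0.0, -1.0]]
force: [0.9, 0.3, 0.4]
width: 37.9
gripper_force: 0.0
```

Request:
move_arm:
  increments:
    - {"tx": 0,"ty": 0,"tz": 0,"turn": 0,"grip": -0.4}
    - {"tx": 0,"ty": 0,"tz": 0,"turn": 0,"grip": -0.4}
    - {"tx": 0,"ty": 0,"tz": 0,"turn": 0,"grip": -0.4}

```text
clock: 4.3
tool_pos: [478.4, -102.7, 90.5]
eef_rot: [[-0.544, 0.839, 0.002], [0.839, 0.544, 0.0], [-0.001, 0.001, -1.0]]
force: [3.0, 2.7, 4.2]
width: 26.1
gripper_force: 21.5
```

The fingers made contact at 26 mm opening, as predicted. Next I'll press in along the axis.

Request:
move_arm:
  increments:
    - {"tx": 0,"ty": 0,"tz": 0,"turn": 0,"grip": -0.7}
    - {"tx": -0.5,"ty": 1.1,"tz": 2.2,"turn": 0,"grip": -0.7}
    - {"tx": -0.5,"ty": 1.1,"tz": 2.2,"turn": 0,"grip": -0.7}
    - {"tx": 0,"ty": 0,"tz": 0,"turn": 0,"grip": -0.7}

```text
clock: 4.7
tool_pos: [481.1, -102.2, 86.1]
eef_rot: [[-0.544, 0.839, 0.002], [0.839, 0.544, 0.0], [-0.001, 0.002, -1.0]]
force: [2.8, 6.1, 8.1]
width: 24.1
gripper_force: 54.9
```

Request:
move_arm:
  increments:
    - {"tx": -0.5,"ty": 1.1,"tz": 2.2,"turn": 0,"grip": -0.7}
    - {"tx": -0.5,"ty": 1.1,"tz": 2.2,"turn": 0,"grip": -0.7}
    - {"tx": 0,"ty": 0,"tz": 0,"turn": 0,"grip": -0.7}
    - {"tx": 0,"ty": 0,"tz": 0,"turn": 0,"grip": -0.7}

```text
clock: 5.1
tool_pos: [482.8, -102.1, 83.6]
eef_rot: [[-0.544, 0.839, 0.001], [0.839, 0.544, -0.0], [-0.001, 0.001, -1.0]]
force: [-16.7, 6.1, 39.9]
width: 24.1
gripper_force: 63.0
```

The knob travelled 8 mm along its axis and the force rose to about 40 N, so it's at the hard stop. Now I'll turn counter-clockwise, in steps.

Request:
move_arm:
  increments:
    - {"tx": 0,"ty": 0,"tz": 0,"turn": -0.06,"grip": -0.7}
    - {"tx": 0,"ty": 0,"tz": 0,"turn": -0.06,"grip": -0.7}
    - {"tx": 0,"ty": 0,"tz": 0,"turn": -0.06,"grip": -0.7}

```text
clock: 5.4
tool_pos: [482.9, -102.4, 83.8]
eef_rot: [[-0.687, 0.727, 0.001], [0.727, 0.687, -0.001], [-0.001, 0.001, -1.0]]
force: [-17.2, 3.1, 38.0]
width: 23.2
gripper_force: 58.0
```

Request:
move_arm:
  increments:
    - {"tx": 0,"ty": 0,"tz": 0,"turn": -0.08,"grip": -0.7}
    - {"tx": 0,"ty": 0,"tz": 0,"turn": -0.08,"grip": -0.7}
    - {"tx": 0,"ty": 0,"tz": 0,"turn": -0.08,"grip": -0.7}
    - {"tx": 0,"ty": 0,"tz": 0,"turn": -0.08,"grip": -0.7}

```text
clock: 5.8
tool_pos: [482.8, -102.6, 83.0]
eef_rot: [[-0.881, 0.473, 0.001], [0.473, 0.881, -0.001], [-0.001, -0.0, -1.0]]
force: [-14.6, -1.8, 30.4]
width: 21.1
gripper_force: 57.4
```

```bash
python3 - <<'E'
import cv2
from workcell import env,viewer
p,d=viewer.snapshot("wrist"); cv2.imwrite("pics/w3.png",p[:,:,::-1]); s=env.observe(); print(s["ft_torque"],s["force"],s["qpos"])
E
```

```text
[1.18924285 0.98119851 0.38795739] [-11.02377137   3.31442443  26.07654481] [-1.62260908e+01  2.23693331e+01  1.05064932e+02 -1.46100792e-02
  5.24947668e+01 -7.83070310e+01]
```

View pics/w3.png

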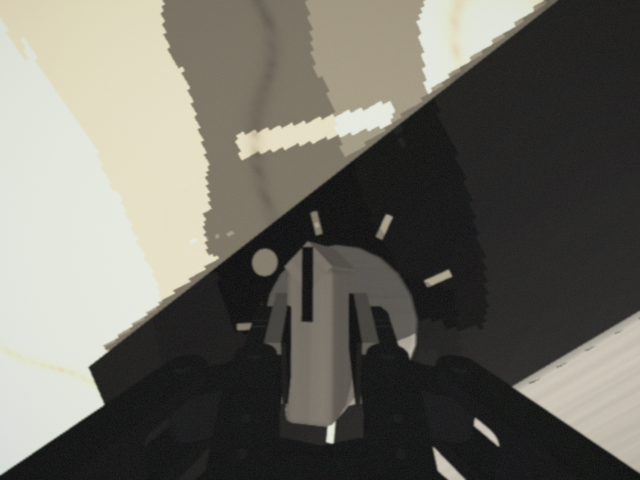

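The knob is turning with the gripper. The pointer at (310,245) is nearing the 200° stroke at (317,222), and the dot at (265,262) is next. I'll continue.

Request:
move_arm:
  increments:
    - {"tx": 0,"ty": 0,"tz": 0.5,"turn": -0.08,"grip": -0.7}
    - {"tx": 0,"ty": 0,"tz": 0,"turn": -0.08,"grip": -0.7}
    - {"tx": 0,"ty": 0,"tz": 0,"turn": -0.08,"grip": -0.7}
    - {"tx": 0,"ty": 0,"tz": 0,"turn": -0.08,"grip": -0.7}

```text
clock: 6.25
tool_pos: [482.6, -102.7, 82.0]
eef_rot: [[-0.985, 0.171, 0.0], [0.171, 0.985, -0.001], [-0.001, -0.001, -1.0]]
force: [-9.4, -0.3, 16.9]
width: 18.5
gripper_force: 58.3
```

Request:
move_arm:
  increments:
    - {"tx": 0,"ty": 0,"tz": 0.3,"turn": -0.08,"grip": -0.7}
    - {"tx": 0,"ty": 0,"tz": 0,"turn": -0.08,"grip": -0.7}
    - {"tx": 0,"ty": 0,"tz": 0,"turn": -0.08,"grip": -0.7}
    - {"tx": 0,"ty": 0,"tz": 0,"turn": -0.08,"grip": -0.7}

```text
clock: 6.65
tool_pos: [482.7, -103.6, 81.4]
eef_rot: [[-0.989, -0.147, 0.001], [-0.147, 0.989, -0.003], [-0.0, -0.003, -1.0]]
force: [-7.3, -17.5, 16.6]
width: 17.3
gripper_force: 61.1
```

Request:
move_arm:
  increments:
    - {"tx": -0.8,"ty": -1,"tz": 1.3,"turn": 0,"grip": -0.7}
    - {"tx": 0,"ty": 0,"tz": 0,"turn": -0.08,"grip": -0.7}
    - {"tx": 0,"ty": 0,"tz": 0,"turn": -0.08,"grip": -0.7}
    - {"tx": 0,"ty": 0,"tz": 0,"turn": -0.08,"grip": -0.7}

```text
clock: 7.05
tool_pos: [483.7, -105.8, 81.2]
eef_rot: [[-0.926, -0.377, 0.001], [-0.377, 0.926, -0.005], [0.001, -0.005, -1.0]]
force: [-16.4, -24.3, 28.7]
width: 16.8
gripper_force: 73.1
```

Request:
move_arm:
  increments:
    - {"tx": 0,"ty": 0,"tz": 0,"turn": -0.08,"grip": -0.7}
    - {"tx": 0,"ty": 0,"tz": 0,"turn": -0.08,"grip": -0.7}
    - {"tx": 0,"ty": 0,"tz": 0,"turn": 0,"grip": -0.7}
    - {"tx": 0,"ty": 0,"tz": 0,"turn": 0,"grip": -0.7}

```text
clock: 7.45
tool_pos: [484.3, -106.4, 81.1]
eef_rot: [[-0.856, -0.517, 0.003], [-0.517, 0.856, -0.006], [0.0, -0.007, -1.0]]
force: [-11.7, -23.6, 21.7]
width: 17.1
gripper_force: 97.7
```

```bash
python3 - <<'E'
import cv2
from workcell import env,viewer
p,d=viewer.snapshot("wrist"); cv2.imwrite("pics/w4.png",p[:,:,::-1]); s=env.observe(); print(s["ft_torque"],s["force"],s["qpos"])
E
```

```text
[-5.84272394  0.8343005  -1.24623907] [-12.02659925 -23.4027798   21.50893838] [ -16.49870831   22.70124548  104.87089262   -0.34348852   52.1337908
 -137.38352253]
```

View pics/w4.png

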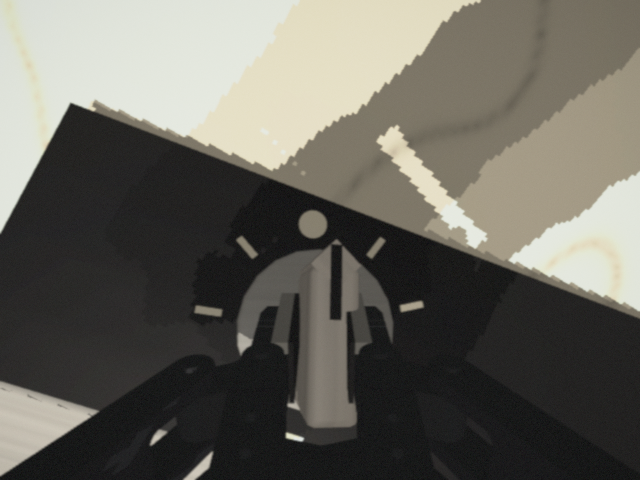

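The pointer tip at (336,240) is by the dot at (313,224), with the offset explained by the raised, tilted bar. I'll release and lift off.

Request:
move_arm:
  increments:
    - {"tx": 0,"ty": 0,"tz": 0,"turn": 0,"grip": -0.4}
    - {"tx": 0,"ty": 0,"tz": 0,"turn": 0,"grip": 0}
    - {"tx": 0,"ty": 0,"tz": 0,"turn": 0,"grip": 1}
    - {"tx": 0,"ty": 0,"tz": 0,"turn": 0,"grip": 1}
    - {"tx": 0,"ty": 0,"tz": 0,"turn": 0,"grip": 1}

```text
clock: 8.0
tool_pos: [483.6, -103.0, 78.9]
eef_rot: [[-0.855, -0.518, -0.0], [-0.518, 0.855, -0.0], [0.0, -0.0, -1.0]]
force: [0.3, -0.4, -0.4]
width: 81.6
gripper_force: 0.0
```

Request:
move_arm:
  increments:
    - {"tx": 0,"ty": 0,"tz": -20,"turn": 0,"grip": 1}
    - {"tx": 0,"ty": 0,"tz": -30,"turn": 0,"grip": 1}
    - {"tx": 0,"ty": 0,"tz": -40,"turn": 0,"grip": 1}
    - {"tx": 0,"ty": 0,"tz": -40,"turn": 0,"grip": 1}
    - {"tx": 0,"ty": 0,"tz": -30,"turn": 0,"grip": 1}

```text
clock: 8.5
tool_pos: [483.8, -103.1, 241.6]
eef_rot: [[-0.855, -0.518, 0.002], [-0.518, 0.855, -0.001], [-0.002, -0.002, -1.0]]
force: [0.1, -0.5, -0.4]
width: 85.6
gripper_force: 0.0
```

```bash
python3 - <<'E'
from h import *; import cv2
from workcell import env,viewer
p,d=viewer.snapshot("wrist"); cv2.imwrite("pics/w5.png",p[:,:,::-1]); s=env.observe(); print(s["force"],s["tool_pos"],s["width"])
c=viewer.camera_info("wrist"); T=c["T_tool_cam"]; w=np.radians(9.5); R=np.array([[np.cos(w),-np.sin(w),0],[np.sin(w),np.cos(w),0],[0,0,1]])
b=np.array([499,-99.5,46.1]); a=R@[-.5,0,.866]
for deg in(140,160,180):
    t=np.radians(deg); v=R@[np.cos(t)*.866,-np.sin(t),np.cos(t)*.5]
    o=[]
    for X in(b+52*a,b+52*a+32*v,b+46*v):
        q=np.linalg.inv(T)@np.append(to_tool(s,X),1); o.append((round(c["fx"]*q[0]/q[2]+c["cx"]),round(c["fy"]*q[1]/q[2]+c["cy"]),round(q[2])))
    print(deg,"topcentre,tip,mark",o)
    print([d[x[1],x[0]] for x in o])
E
```

```text
[0.87940927 0.16764788 5.62898277] [ 485.03735116 -103.44081478  245.87700001] 85.6491311415622
140 topcentre,tip,mark [(329, 204, 286), (314, 163, 289), (298, 169, 341)]
[np.float32(281.4008), np.float32(341.07504), np.float32(337.35135)]
160 topcentre,tip,mark [(329, 204, 286), (328, 161, 292), (316, 167, 344)]
[np.float32(281.4008), np.float32(344.34143), np.float32(339.45715)]
180 topcentre,tip,mark [(329, 204, 286), (343, 164, 293), (334, 171, 347)]
[np.float32(281.4008), np.float32(364.34238), np.float32(342.0053)]
```

View pics/w5.png

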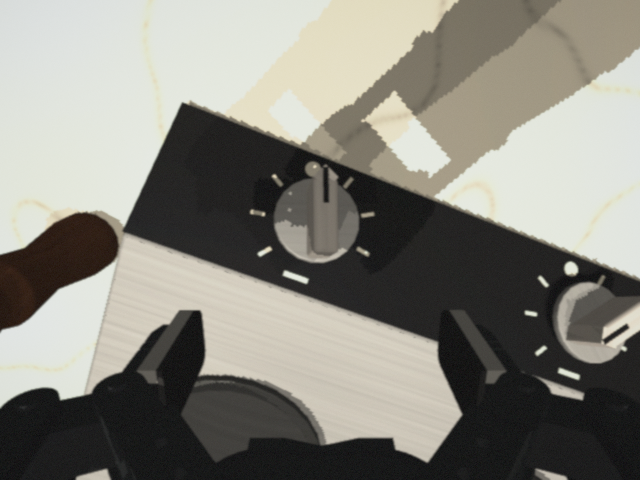

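The pointer line runs from (324,206) to (326,166), and I predicted (329,204) to (328,161) for the dot position. The depth (281 mm against 286 predicted) shows the knob fully out. The arm is clear, so I'll hand in.

```bash
python3 -c "
from workcell import hand_in; print(hand_in())"
```

```text
the job is handed in; nothing more can be done
None
```

The saucepan is on the right plate; I turned that plate's knob from 240° to the dot (160°), and it sprang fully out in the last picture; the arm never went near the frying pan's knob, the pans or the things beside the hob, and the job is handed in with no verdict returned.

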